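Stow the setting ring in the push-latch tray

ROBOT

A 7-joint arm with a two-finger parallel gripper is mounted at the origin on the work surface. World frame = base frame: x ahead of the robot, y to its left, z up, the work surface at z = 0. Lengths are in m, angles in rad, forces in N, time in s.
With the tool pointing down it reaches from about 0.4 to 0.85 m from the base axis. Payload 10.4 kg.
Tool frame: the origin (TCP) lies midway between the tips of the shut fingers; the grasp point (between the pads) lies 19 mm behind it (r.tcp_to_grasp is the z of the grasp point in the tool frame, in m); z points along the fingers, x is the direction in which the jaws open and shut, and the axes are right-handed (so a half turn about z gives the same grasp; the last joint's range is limited). The gripper opens to 87 mm and grips with 3 to 60 N. Pads are 19 mm wide; open, the fingers measure 117 mm over their backs; the gripper's body (75 mm by 190 mm) begins 51 mm behind the grasp point.
Start: joints at [-1.323, 0.332, -0.065, 1.46, 0.022, 1.35, -0.088], TCP at [0.167, 0.602, 0.223] pointing down, gripper open.
Joint ranges: [-2.6, 2.6], [-0.5, 2.12], [-1.47, 1.34], [0.16, 2.42], [-1.27, 4.41], [0.06, 2.06], [-2.6, 2.6]. Speed limits (rad/s): [2.22, 2.22, 2.79, 2.79, 3.14, 3.14, 3.14].

INTERFACE

Orientations are given as a unit quaternion [x, y, z, w].
In Python, from bench import r, camera, close_job gives the robot as it stands. The module is installed in compiled form; this text tells all that it offers.
- The arm moves only by the shell command python3 -m crank 'ROWS' [FORCE]. ROWS is JSON, a list of rows, each an object of numbers: "x", "y", "z": the shift along the tool's x, y, z scaled (see below); "ax", "ay", "az": the turn, a rotation vector about the tool's x, y, z scaled (see below); "claw": the closure, from -1 (fully open) to 1 (shut), so that 0 is half open. A call has exactly 5 rows; each row is the pose to reach, as a shift and turn from the pose commanded when the call began, along the tool's axes at that moment; what a row does not reach only later rows make up. The controller multiplies each number of a shift by 1 m and each number of a turn by 2 rad. A row lasts 1/12 s, in which the tool goes at most 41.7 mm and 7.16 degrees, less where a joint would pass 70% of its speed; a pose out of reach is approached as far as the arm can. A call with a number of a shift or a turn outside -1 to 1 is refused whole. A call with a gripper value outside its range is refused whole. The fingers move at their own pace and stop on an object; FORCE is the grip in N (left out, the last holds). Time passes only in rows, so rows that repeat a pose let the fingers close, or fill a call up. It gives the time, the measured TCP pose, the force and the opening at its end, in the units of the state.
- r.read_state(): the state, without advancing time (a new reading comes with each control period).
- camera(name): name is "side" or "top" or "wrist"; returns a dict with "color" (420x560x3 uint8, blue, green, red), "fx", "fy", "cx", "cy" (pixels), "D" ([k1, k2, p1, p2, k3] as OpenCV has them; the pictures are not rectified), "eye" and "orientation" of the camera in the world. Camera axes: x right, y down, z forward; pixel columns grow to the right and rows downward; lengths in m; the calibration is good to about 2 mm. A picture is of the moment at which its call begins. There is no depth.
- close_job(): hands the job in, once; it reports no verdict.
The state is a dict: "time": time; "joint_positions": joint angles; "joint_vel": joint speeds; "joint_torque": joint torques, N m; "ee_pos": TCP position; "eef_rot": TCP orientation; "ft_force": force on the tool from outside, world axes, zero at the start; "torque": the same for the moment, N m; "width": finger opening in m.
Only numpy, scipy, OpenCV 4.12 (cv2) and the standard library are available. Lean on these libraries where they do the work, as an engineer would, in place of code of your own. Each camera call takes 0.05 s, during which the arm holds its last target. There are 200 camera calls.

TASK

Push the front of the blue tray to release its push latch so that it springs fully open, put the dark setting ring over the brass post so that it lies flat on the tray floor, let go of it, then push the tray shut until it latches and stays in by itself. Press gently: the tray runs against a stop just past the click, and neither it nor its unit may be pressed harder than about 15 N. Leave the grey tray latched shut and the eyepiece, calculator and V-block where they are.

Things in the scene. Friction and masses are not known exactly. Their poses are not given: they have to be found in the camera images.
- blue_unit: white drawer unit 150 deep x 130 wide x 66 mm high, fixed to the table, with a blue plate on top and one blue-fronted tray that comes out along its -x, towards the robot. Origin: centre of its underside. The two units may change places; each is turned by up to 7 degrees. A spring drives the tray out: about 3 N when shut, 1.6 N when open; damped, about 0.4 s to open.
- blue_tray (a joint): blue tray's travel out of its latched place, m: 0 latched (at the start), 0.09 fully open. Push-push latch: pushed in past about -0.0045 and let back, it changes state (latched: springs open; open: is caught and settles within 2 s to 1 mm from 0); a shorter push changes nothing. Hard stop at -0.0056: pushing slowly takes about 3 to 4 N before it, then rises steeply.
- blue_tray_front (a point): middle of the outer face of the blue tray front, 36 mm above the table; moves with the tray; axes of the unit (+x points into it, the way to push). Flat panel 126 wide, 50 high (8 to 58 mm above the table), 8 thick; latched, its outer face stands 16 mm proud of the unit's body. It may be pushed anywhere.
- blue_tray_post (a point): foot of the brass post, on its axis at tray floor level (12 mm above the table); moves with the tray; axes of the unit. Post 18 mm across, 20 high, upper 8 mm tapering to 7 across. It stands on the middle line, 55 mm behind the front's outer face (8 thick), 53 before the tray's back. Tray 112 mm wide inside, side walls 20 high. Open, the post stands 51 mm outside the unit's body.
- setting_ring: dark steel setting ring, upright axis, outer diameter 44, bore 22, height 25 mm, about 0.2 kg, loose, lying flat on the table. Origin: centre of its underside.
- grey_tray (a joint): the same for the grey-fronted tray of the other unit: 0 latched shut. Must stay shut.
- grey_tray_front (a point): middle of the outer face of the grey tray front, 36 mm above the table, axes as for the blue one
- grey_unit: the other white drawer unit, with a grey plate on its top and a grey-fronted tray, otherwise the same as the blue one. Origin: centre of its underside.
- eyepiece: loose black microscope eyepiece standing upright, 42 mm across at the foot, 52 mm high; origin centre of its underside. It and the ring may change sides.
- calculator: loose black desk calculator lying flat, 150 x 95 x 15 mm; origin centre of its underside
- vee_block: loose steel V-block, 60 x 50 x 40 mm; origin centre of its underside
Things that resemble listed ones, but are neither listed nor needed, are in the scene too. Leave any red look-alike of the blue_unit alone.

How it is judged:
By the outcome, as a careful person would: the job done as asked, in the order asked, and still so for the second after the job is handed in, with the robot touching nothing.
It also fails if it takes over 69 s, if anything falls off the work surface, if the arm or the gripper's body presses on something with over 40 N, if the wrist force passes 120 N, or if a joint passes its speed limit or range.

## Working session

There is one attempt and no reset: what is moved stays moved. The work goes in short steps, Python scripts to look and compute and a shell command to move; the robot and the scene stay as the last step left them, time stands still between calls to the robot, and variables do not carry over. Pictures are saved under pics/ and viewed, about 8 in all and at most 12, crops included, and the job is handed in when it is done.

```bash
mkdir -p pics
cat > h.py <<'E'
import numpy as np, cv2
from scipy.spatial.transform import Rotation as R
from bench import r, camera, close_job
import pickle
def snap(n,tag):
    c=camera(n); cv2.imwrite(f'pics/{tag}.png',c['color']); pickle.dump(c,open(f'pics/{tag}.pkl','wb')); return c
def load(tag): return pickle.load(open(f'pics/{tag}.pkl','rb'))
def K(c): return np.array([[c['fx'],0,c['cx']],[0,c['fy'],c['cy']],[0,0,1.]])
def rot(c): 
    o=np.array(c['orientation']); return R.from_quat(o) if o.size==4 else R.from_matrix(o)
def px2w(c,uv,z):
    p=cv2.undistortPoints(np.array(uv,float).reshape(-1,1,2),K(c),np.array(c['D'],float)).reshape(-1,2)
    d=rot(c).apply(np.c_[p,np.ones(len(p))]); e=np.array(c['eye'])
    return e+d*((z-e[2])/d[:,2])[:,None]
def w2px(c,P):
    q=rot(c).inv(); return cv2.projectPoints(np.array(P,float).reshape(-1,1,3),q.as_rotvec(),q.apply(-np.array(c['eye'])),K(c),np.array(c['D'],float))[0].reshape(-1,2)
def delta(pos,quat=None,P=None,Q=None):
    s=r.read_state(); P=np.array(s['ee_pos'] if P is None else P); q=R.from_quat(s['eef_rot'] if Q is None else Q)
    t=q.inv().apply(np.array(pos)-P); a=(q.inv()*R.from_quat(quat)).as_rotvec()/2 if quat is not None else None
    return t.round(4),None if a is None else a.round(4)
E
python3 - <<'E'
from h import *
for n in('top','side'):
    c=snap(n,n+'0'); print(n,c['eye'],c['orientation'],c['fx'],c['D'])
s=r.read_state();print(s)
E
```

```text
top [ 0.37944802 -0.04247156  1.01354071] [-0.7030632   0.70356163 -0.07485019  0.07141863] 442.4612699166866 [-0.05114716  0.          0.          0.          0.        ]
side [ 0.12850409 -0.6880507   0.70734647] [ 0.86224184 -0.27134932  0.13299237 -0.40647459] 439.9049047990655 [-0.10833525  0.          0.          0.          0.        ]
{'time': 0.1, 'joint_positions': array([-1.32259571,  0.33284006, -0.06470811,  1.4608526 ,  0.02161083,
        1.34991309, -0.08851515]), 'joint_vel': array([-0.00079424, -0.00010599,  0.00055655, -0.00013473,  0.00094266,
       -0.00075603, -0.00113045]), 'joint_torque': array([ 1.00090587e-03, -6.24545789e+01,  2.40711268e-02, -3.90714276e+01,
       -6.15073903e-02,  3.65975127e-02,  3.38640211e-05]), 'ee_pos': array([0.16709811, 0.6018842 , 0.22181619]), 'eef_rot': array([ 7.96080683e-01,  6.05190146e-01, -5.03271967e-04,  4.24796093e-04]), 'ft_force': array([ 0.49673235, -0.28069502,  0.18902908]), 'torque': array([-0.02715948,  0.00363332,  0.0609093 ]), 'width': 0.08679738795247723}
```

View pics/top0.png

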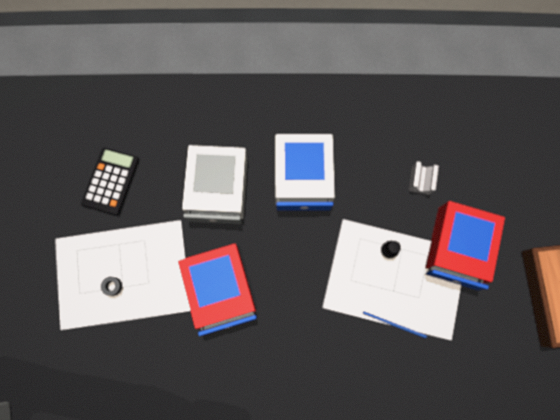

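View pics/side0.png

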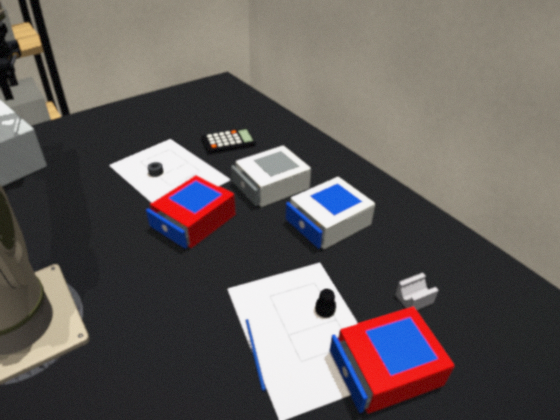

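The top view shows three blue-plated units: red at (217,287), red at (466,243) and white at (304,168). The white one is the blue_unit, because the red ones are look-alikes. The dark ring with a hole is at (112,286). The tall black object at (391,249) is the eyepiece. I'll confirm these in one enlarged crop.

Run:
```python
import cv2,numpy as np
a=cv2.imread('pics/top0.png')
f=lambda x,y,w,h,s:cv2.resize(a[y:y+h,x:x+w],None,fx=s,fy=s,interpolation=cv2.INTER_CUBIC)
A=f(265,125,80,90,6);B=f(90,265,45,45,6);B=cv2.copyMakeBorder(B,0,540-270,0,0,0)
cv2.imwrite('pics/crop1.png',np.hstack([A,B]))
```

```text
(no output)
```

View pics/crop1.png

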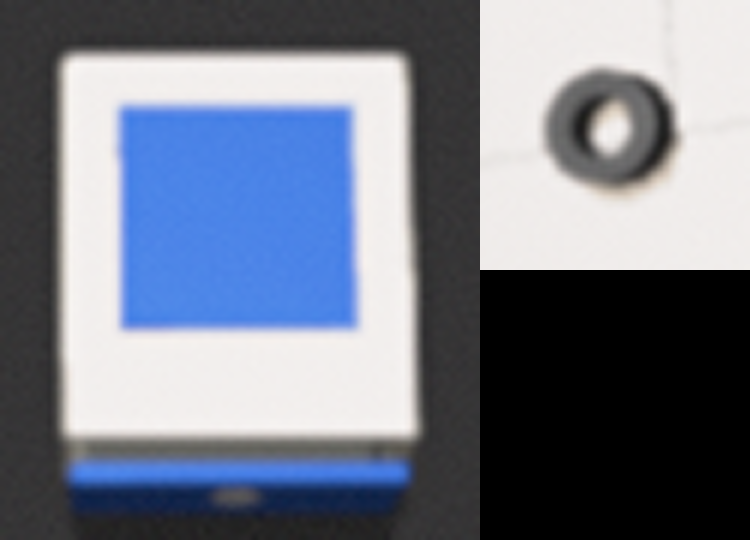

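Run:
```python
from h import *
c=load('top0')
f=lambda l:[((x+.5)/6-.5+265,(y+.5)/6-.5+125) for x,y in l]
U=px2w(c,f([(60,53),(408,53),(420,438),(63,438)]),.066);print(U.round(4))
print('size',np.linalg.norm(np.diff(U,axis=0),axis=1),'c',U.mean(0))
Pl=px2w(c,f([(120,106),(353,106),(357,329),(121,329)]),.066);print(Pl.round(4),Pl.mean(0))
F=px2w(c,f([(68,485),(410,485)]),.058);print('front',F,F.mean(0))
for V in(U,Pl):
  for i,j in((3,0),(2,1),(1,0),(2,3)):
    d=V[j]-V[i];print(np.degrees(np.arctan2(d[1],d[0])).round(2),end=' ')
  print()
print('ring',px2w(c,[(90+(605-480+.5)/6-.5,265+126.5/6-.5)],.025))
```

```text
[[ 0.7856 -0.0437  0.066 ]
 [ 0.7859 -0.1767  0.066 ]
 [ 0.6337 -0.1767  0.066 ]
 [ 0.6336 -0.0448  0.066 ]]
size [0.13297816 0.15220065 0.13195128] c [ 0.70969747 -0.11047084  0.066     ]
[[ 0.7641 -0.0665  0.066 ]
 [ 0.7642 -0.1551  0.066 ]
 [ 0.6757 -0.1544  0.066 ]
 [ 0.6756 -0.0664  0.066 ]] [ 0.7199022  -0.11059549  0.066     ]
front [[ 0.61775408 -0.04662322  0.058     ]
 [ 0.61778364 -0.17360175  0.058     ]] [ 0.61776886 -0.11011249  0.058     ]
0.39 0.01 90.13 90.03 
-0.07 -0.44 90.11 90.05 
ring [[0.44216998 0.32253187 0.025     ]]
```

Confirmed: white body with a blue plate at about (304,168), and the ring with its bore at (112,286). The unit is square to the world, with its front face at x≈0.618, y≈-0.110. Next I move above the ring for a close look on the way to the tray.

Run:
```python
from h import *
print(delta((.44,.32,.22),[.5**.5,.5**.5,0,0]))
```

```text
(array([-0.1986,  0.3384,  0.0021]), array([-1.000e-04,  7.000e-04, -1.354e-01]))
```

```bash
python3 -m crank '[{"x":-0.02,"y":0.034,"az":-0.03},{"x":-0.04,"y":0.068,"az":-0.06},{"x":-0.06,"y":0.102,"az":-0.09},{"x":-0.08,"y":0.136,"az":-0.12},{"x":-0.1,"y":0.17,"az":-0.1354}]'
python3 -m crank '[{"x":-0.028,"y":0.027},{"x":-0.056,"y":0.054},{"x":-0.085,"y":0.082},{"x":-0.113,"y":0.11},{"x":-0.141,"y":0.136}]'
python3 -m crank '[{},{},{},{},{}]'
python3 - <<'E'
from h import *
c=snap('wrist','w1');s=r.read_state();print(s['ee_pos'],s['eef_rot'],s['joint_positions'],c['eye'],c['orientation'])
print(w2px(c,[.442,.3225,.025]))
E
```

```text
[0.16709101 0.60194263 0.22194362] [ 7.96070523e-01  6.05203624e-01 -4.19965238e-04  3.46925561e-04] [-1.32261305  0.33272154 -0.06471725  1.46074077  0.02160225  1.3499153
 -0.08850312] [0.09729493 0.62123882 0.38314789] [0.78905364 0.60012649 0.07912845 0.10479136]
[[133.69002388 431.62974702]]schema error: expected keys x, y, z, ax, ay, az, claw
schema error: expected keys x, y, z, ax, ay, az, claw
schema error: expected keys x, y, z, ax, ay, az, claw
```

View pics/w1.png

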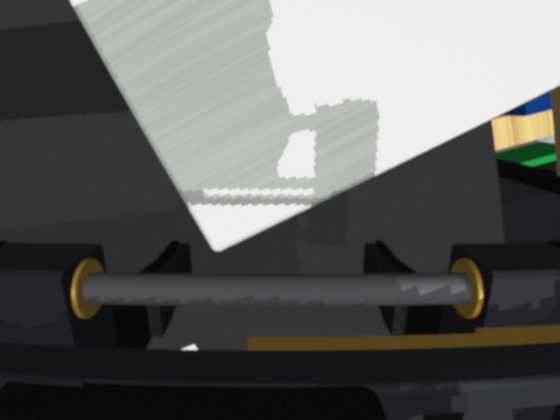

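The call was refused because every key is needed in each row, so this view (about 4 used) shows only the table at the start. I'll retry with full rows.

```bash
python3 -m crank '[{"x":-0.02,"y":0.034,"z":0,"ax":0,"ay":0,"az":-0.03,"claw":-1},{"x":-0.04,"y":0.068,"z":0,"ax":0,"ay":0,"az":-0.06,"claw":-1},{"x":-0.06,"y":0.102,"z":0,"ax":0,"ay":0,"az":-0.09,"claw":-1},{"x":-0.08,"y":0.136,"z":0,"ax":0,"ay":0,"az":-0.12,"claw":-1},{"x":-0.1,"y":0.17,"z":0,"ax":0,"ay":0,"az":-0.1354,"claw":-1}]' &&
python3 -m crank '[{"x":-0.028,"y":0.027,"z":0,"ax":0,"ay":0,"az":0,"claw":-1},{"x":-0.056,"y":0.054,"z":0,"ax":0,"ay":0,"az":0,"claw":-1},{"x":-0.085,"y":0.082,"z":0,"ax":0,"ay":0,"az":0,"claw":-1},{"x":-0.113,"y":0.11,"z":0,"ax":0,"ay":0,"az":0,"claw":-1},{"x":-0.141,"y":0.136,"z":0,"ax":0,"ay":0,"az":0,"claw":-1}]' &&
python3 -m crank '[{"x":0,"y":0,"z":0,"ax":0,"ay":0,"az":0,"claw":-1},{"x":0,"y":0,"z":0,"ax":0,"ay":0,"az":0,"claw":-1},{"x":0,"y":0,"z":0,"ax":0,"ay":0,"az":0,"claw":-1},{"x":0,"y":0,"z":0,"ax":0,"ay":0,"az":0,"claw":-1},{"x":0,"y":0,"z":0,"ax":0,"ay":0,"az":0,"claw":-1}]'
python3 - <<'E'
from h import *
c=snap('wrist','w2');s=r.read_state();print(s['ee_pos'],s['eef_rot'],s['joint_positions'],c['eye'],c['orientation'])
print(w2px(c,[.442,.3225,.025]))
E
```

```text
time: 0.57
ee_pos: [0.3052, 0.4587, 0.2224]
eef_rot: [0.706, 0.708, -0.0, -0.0]
ft_force: [0.1, 1.3, 0.1]
width: 0.087
time: 0.98
ee_pos: [0.4415, 0.3175, 0.2226]
eef_rot: [0.707, 0.707, 0.0, 0.0]
ft_force: [0.4, 0.6, -0.7]
width: 0.0871
time: 1.4
ee_pos: [0.4392, 0.3207, 0.2224]
eef_rot: [0.706, 0.708, -0.0, -0.0]
ft_force: [-0.0, -0.6, -0.7]
width: 0.0872
[0.43930269 0.32054339 0.22245698] [ 7.06291271e-01  7.07921331e-01 -4.41459653e-05 -1.65246581e-04] [-0.8492169   0.1499586   0.15014832  1.68674822 -0.02348531  1.30673409
  0.87850616] [0.36679694 0.3206284  0.38376935] [0.70002358 0.70197667 0.09304958 0.09239869]
[[278.17064636 189.02893261]]
```

View pics/w2.png

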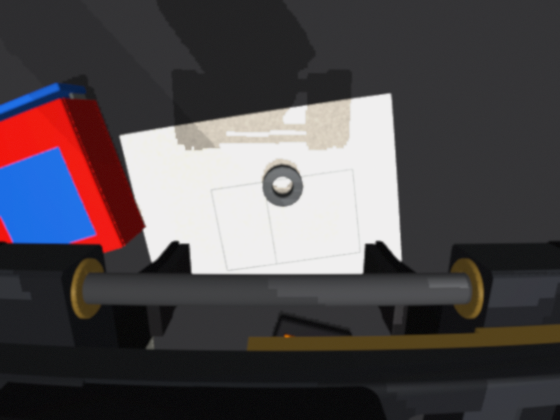

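The ring is at (282.5,185.5), close to the prediction of (278,189).

Run:
```python
from h import *
c=load('w2')
print(px2w(c,[(282.5,185.5)],.025))
g=cv2.cvtColor(c['color'],cv2.COLOR_BGR2GRAY)[155:215,255:312]
b=((g<110)*255).astype('uint8');cs,_=cv2.findContours(b,cv2.RETR_CCOMP,cv2.CHAIN_APPROX_NONE)
for k in cs:
  if len(k)>15: print(cv2.fitEllipse(k),cv2.boundingRect(k))
print(delta((.545,-.11,.15),[.5**.5,.5**.5,0,0]))
```

```text
[[0.43821788 0.32701614 0.025     ]]
((26.944238662719727, 28.628950119018555), (35.32274627685547, 37.0054817199707), 12.60432243347168) (9, 10, 38, 40)
(array([-0.4308,  0.1047,  0.0724]), array([-0.0001, -0.0001,  0.0012]))
```

```bash
python3 -m crank '[{"x":-0.04,"y":0.01,"z":0,"ax":0,"ay":0,"az":0,"claw":-1},{"x":-0.08,"y":0.02,"z":0,"ax":0,"ay":0,"az":0,"claw":-1},{"x":-0.12,"y":0.03,"z":0,"ax":0,"ay":0,"az":0,"claw":-1},{"x":-0.16,"y":0.04,"z":0,"ax":0,"ay":0,"az":0,"claw":-1},{"x":-0.2,"y":0.05,"z":0,"ax":0,"ay":0,"az":0,"claw":-1}]' 10 &&
python3 -m crank '[{"x":-0.04,"y":0.01,"z":0,"ax":0,"ay":0,"az":0,"claw":1},{"x":-0.08,"y":0.02,"z":0,"ax":0,"ay":0,"az":0,"claw":1},{"x":-0.12,"y":0.03,"z":0,"ax":0,"ay":0,"az":0,"claw":1},{"x":-0.16,"y":0.04,"z":0,"ax":0,"ay":0,"az":0,"claw":1},{"x":-0.2,"y":0.05,"z":0,"ax":0,"ay":0,"az":0,"claw":1}]' 10 &&
python3 -m crank '[{"x":-0.015,"y":0.003,"z":0.03,"ax":0,"ay":0,"az":0,"claw":1},{"x":-0.031,"y":0.005,"z":0.06,"ax":0,"ay":0,"az":0,"claw":1},{"x":-0.031,"y":0.005,"z":0.09,"ax":0,"ay":0,"az":0,"claw":1},{"x":-0.031,"y":0.005,"z":0.12,"ax":0,"ay":0,"az":0,"claw":1},{"x":-0.031,"y":0.005,"z":0.12,"ax":0,"ay":0,"az":0,"claw":1}]'
python3 - <<'E'
from h import *
c=snap('wrist','w3');s=r.read_state();print(s['ee_pos'],s['eef_rot'],s['ft_force'])
print(w2px(c,[[.618,-.047,.058],[.618,-.173,.058],[.635,-.045,.066],[.635,-.175,.066]]))
E
```

```text
time: 1.87
ee_pos: [0.4901, 0.1183, 0.2227]
eef_rot: [0.707, 0.708, 0.0, -0.0]
ft_force: [1.1, -0.0, -0.1]
width: 0.0872
time: 2.28
ee_pos: [0.5405, -0.0817, 0.2228]
eef_rot: [0.706, 0.708, 0.0, 0.0]
ft_force: [0.7, -0.2, 0.4]
width: 0.0615
time: 2.7
ee_pos: [0.5419, -0.1104, 0.0972]
eef_rot: [0.707, 0.707, -0.003, -0.003]
ft_force: [-1.8, 0.4, -1.6]
width: 0.0282
[ 0.54342023 -0.11056077  0.10034494] [ 0.70671551  0.70749255 -0.00187262 -0.00199395] [-0.50164473  0.7330483   0.68234333]
[[369.9740085  344.35856083]
 [183.59610294 344.23680843]
 [373.7223581  373.0532457 ]
 [179.79513618 372.94377987]]
```

View pics/w3.png

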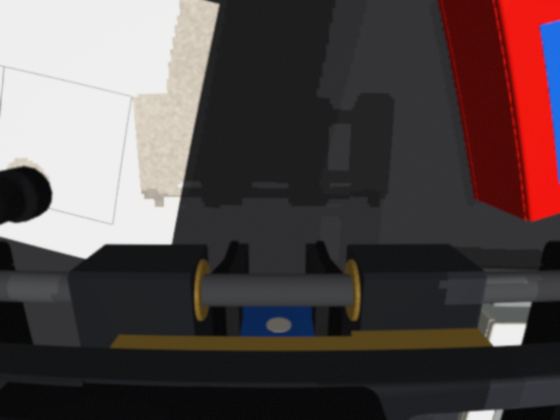

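The blue front's knob is centred at (278,325), which matches the expected y of -0.110. I'll lower and approach, then creep in.

```bash
python3 -m crank '[{"x":0,"y":0,"z":0.02,"ax":0,"ay":0,"az":0,"claw":1},{"x":0,"y":0,"z":0.04,"ax":0,"ay":0,"az":0,"claw":1},{"x":0,"y":0,"z":0.064,"ax":0,"ay":0,"az":0,"claw":1},{"x":0,"y":0.02,"z":0.064,"ax":0,"ay":0,"az":0,"claw":1},{"x":0,"y":0.035,"z":0.064,"ax":0,"ay":0,"az":0,"claw":1}]' &&
python3 -m crank '[{"x":0,"y":0.006,"z":0,"ax":0,"ay":0,"az":0,"claw":1},{"x":0,"y":0.012,"z":0,"ax":0,"ay":0,"az":0,"claw":1},{"x":0,"y":0.018,"z":0,"ax":0,"ay":0,"az":0,"claw":1},{"x":0,"y":0.02,"z":0,"ax":0,"ay":0,"az":0,"claw":1},{"x":0,"y":0.02,"z":0,"ax":0,"ay":0,"az":0,"claw":1}]' &&
python3 -m crank '[{"x":0,"y":0.0008,"z":0,"ax":0,"ay":0,"az":0,"claw":1},{"x":0,"y":0.0016,"z":0,"ax":0,"ay":0,"az":0,"claw":1},{"x":0,"y":0.0024,"z":0,"ax":0,"ay":0,"az":0,"claw":1},{"x":0,"y":0.0032,"z":0,"ax":0,"ay":0,"az":0,"claw":1},{"x":0,"y":0.004,"z":0,"ax":0,"ay":0,"az":0,"claw":1}]'
```

```text
time: 3.17
ee_pos: [0.5814, -0.1105, 0.0397]
eef_rot: [0.707, 0.708, 0.0, -0.0]
ft_force: [0.9, -0.9, 0.1]
width: 0.001
time: 3.58
ee_pos: [0.6006, -0.1115, 0.039]
eef_rot: [0.707, 0.707, 0.0, 0.0]
ft_force: [-0.8, -0.5, 0.4]
width: 0.0004
time: 4.0
ee_pos: [0.6042, -0.1116, 0.0385]
eef_rot: [0.707, 0.707, 0.0, -0.0]
ft_force: [0.9, -1.1, 0.4]
width: 0.0006
```

```bash
for i in 1 ; do python3 -m crank '[{"x":0,"y":0.0006,"z":0,"ax":0,"ay":0,"az":0,"claw":1},{"x":0,"y":0.0012,"z":0,"ax":0,"ay":0,"az":0,"claw":1},{"x":0,"y":0.0018,"z":0,"ax":0,"ay":0,"az":0,"claw":1},{"x":0,"y":0.0024,"z":0,"ax":0,"ay":0,"az":0,"claw":1},{"x":0,"y":0.003,"z":0,"ax":0,"ay":0,"az":0,"claw":1}]'
python3 -m crank '[{"x":0,"y":0.0004,"z":0,"ax":0,"ay":0,"az":0,"claw":1},{"x":0,"y":0.0008,"z":0,"ax":0,"ay":0,"az":0,"claw":1},{"x":0,"y":0.0012,"z":0,"ax":0,"ay":0,"az":0,"claw":1},{"x":0,"y":0.0016,"z":0,"ax":0,"ay":0,"az":0,"claw":1},{"x":0,"y":0.002,"z":0,"ax":0,"ay":0,"az":0,"claw":1}]'; done
```

```text
time: 4.42
ee_pos: [0.6073, -0.1116, 0.0385]
eef_rot: [0.707, 0.707, 0.0, -0.0]
ft_force: [-0.1, 0.3, 0.2]
width: 0.0002
time: 4.83
ee_pos: [0.6089, -0.1116, 0.0384]
eef_rot: [0.707, 0.707, -0.0, -0.0]
ft_force: [-4.0, 0.4, 1.8]
width: 0.0006
```

```bash
python3 -m crank '[{"x":0,"y":0.0004,"z":0,"ax":0,"ay":0,"az":0,"claw":1},{"x":0,"y":0.0008,"z":0,"ax":0,"ay":0,"az":0,"claw":1},{"x":0,"y":0.0012,"z":0,"ax":0,"ay":0,"az":0,"claw":1},{"x":0,"y":0.0016,"z":0,"ax":0,"ay":0,"az":0,"claw":1},{"x":0,"y":0.002,"z":0,"ax":0,"ay":0,"az":0,"claw":1}]'
python3 -m crank '[{"x":0,"y":0.0002,"z":0,"ax":0,"ay":0,"az":0,"claw":1},{"x":0,"y":0.0004,"z":0,"ax":0,"ay":0,"az":0,"claw":1},{"x":0,"y":0.0006,"z":0,"ax":0,"ay":0,"az":0,"claw":1},{"x":0,"y":0.0008,"z":0,"ax":0,"ay":0,"az":0,"claw":1},{"x":0,"y":0.001,"z":0,"ax":0,"ay":0,"az":0,"claw":1}]'
```

```text
time: 5.25
ee_pos: [0.6111, -0.1116, 0.0384]
eef_rot: [0.707, 0.707, -0.0, -0.0]
ft_force: [-4.5, -0.5, 1.9]
width: -0.0
time: 5.67
ee_pos: [0.6122, -0.1116, 0.0385]
eef_rot: [0.707, 0.707, -0.0, -0.0]
ft_force: [-4.1, -0.1, 0.7]
width: 0.0009
```

```bash
python3 -m crank '[{"x":0,"y":0.0002,"z":0,"ax":0,"ay":0,"az":0,"claw":1},{"x":0,"y":0.0004,"z":0,"ax":0,"ay":0,"az":0,"claw":1},{"x":0,"y":0.0006,"z":0,"ax":0,"ay":0,"az":0,"claw":1},{"x":0,"y":0.0008,"z":0,"ax":0,"ay":0,"az":0,"claw":1},{"x":0,"y":0.0008,"z":0,"ax":0,"ay":0,"az":0,"claw":1}]'
```

```text
time: 6.08
ee_pos: [0.6128, -0.1116, 0.0384]
eef_rot: [0.707, 0.707, -0.0, -0.0]
ft_force: [-5.2, 0.4, 1.9]
width: 0.0004
```

```bash
python3 -m crank '[{"x":0,"y":0.0002,"z":0,"ax":0,"ay":0,"az":0,"claw":1},{"x":0,"y":0.0004,"z":0,"ax":0,"ay":0,"az":0,"claw":1},{"x":0,"y":0.0006,"z":0,"ax":0,"ay":0,"az":0,"claw":1},{"x":0,"y":0.0006,"z":0,"ax":0,"ay":0,"az":0,"claw":1},{"x":0,"y":0.0006,"z":0,"ax":0,"ay":0,"az":0,"claw":1}]'
```

```text
time: 6.5
ee_pos: [0.6129, -0.1116, 0.0384]
eef_rot: [0.707, 0.707, -0.0, -0.001]
ft_force: [-7.7, 1.2, 3.3]
width: 0.0004
```

Position stalled at 0.6129 with force rising, so the stop is reached. I retreat now.

```bash
python3 -m crank '[{"x":0,"y":-0.02,"z":0,"ax":0,"ay":0,"az":0,"claw":1},{"x":0,"y":-0.05,"z":0,"ax":0,"ay":0,"az":0,"claw":1},{"x":0,"y":-0.08,"z":0,"ax":0,"ay":0,"az":0,"claw":1},{"x":0,"y":-0.11,"z":0,"ax":0,"ay":0,"az":0,"claw":1},{"x":0,"y":-0.13,"z":0,"ax":0,"ay":0,"az":0,"claw":1}]'
python3 -m crank '[{"x":0,"y":0,"z":-0.02,"ax":0,"ay":0,"az":0,"claw":1},{"x":0,"y":0,"z":-0.06,"ax":0,"ay":0,"az":0,"claw":1},{"x":0.03,"y":0,"z":-0.1,"ax":0,"ay":0,"az":0,"claw":0},{"x":0.07,"y":0,"z":-0.13,"ax":0,"ay":0,"az":0,"claw":-1},{"x":0.11,"y":0,"z":-0.14,"ax":0,"ay":0,"az":0,"claw":-1}]'
python3 - <<'E'
from h import *
c=snap('top','t1')
a=c['color']
f=lambda x,y,w,h,s:cv2.resize(a[y:y+h,x:x+w],None,fx=s,fy=s,interpolation=cv2.INTER_CUBIC)
cv2.imwrite('pics/crop2.png',f(260,180,100,80,6))
print(delta((.44,.3245,.12),[.5**.5,.5**.5,0,0]))
E
```

```text
time: 6.92
ee_pos: [0.482, -0.1117, 0.0385]
eef_rot: [0.707, 0.707, 0.0, 0.0]
ft_force: [-0.3, -0.4, 0.3]
width: 0.0004
time: 7.33
ee_pos: [0.4857, -0.0159, 0.1773]
eef_rot: [0.709, 0.706, 0.003, 0.002]
ft_force: [0.6, 0.3, 0.8]
width: 0.0129
(array([ 0.3306, -0.0452,  0.0598]), array([ 0.0043, -0.0023,  0.0029]))
```

View pics/crop2.png

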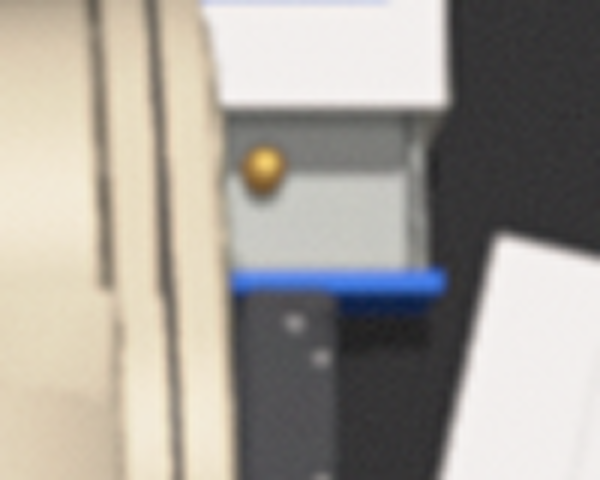

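The tray is open. The post's top shows at crop (264,165), and the front edge at row 287. Next I fetch the ring.

```bash
python3 -m crank '[{"x":0.035,"y":-0.005,"z":0,"ax":0,"ay":0,"az":0,"claw":-1},{"x":0.075,"y":-0.01,"z":0,"ax":0,"ay":0,"az":0,"claw":-1},{"x":0.115,"y":-0.015,"z":0,"ax":0,"ay":0,"az":0,"claw":-1},{"x":0.155,"y":-0.02,"z":0,"ax":0,"ay":0,"az":0,"claw":-1},{"x":0.195,"y":-0.025,"z":0,"ax":0,"ay":0,"az":0,"claw":-1}]'
python3 -m crank '[{"x":0.04,"y":-0.005,"z":0.01,"ax":0,"ay":0,"az":0,"claw":-1},{"x":0.08,"y":-0.01,"z":0.02,"ax":0,"ay":0,"az":0,"claw":-1},{"x":0.12,"y":-0.015,"z":0.04,"ax":0,"ay":0,"az":0,"claw":-1},{"x":0.135,"y":-0.02,"z":0.06,"ax":0,"ay":0,"az":0,"claw":-1},{"x":0.135,"y":-0.02,"z":0.06,"ax":0,"ay":0,"az":0,"claw":-1}]'
python3 -m crank '[{"x":0,"y":0,"z":0,"ax":0,"ay":0,"az":0,"claw":-1},{"x":0,"y":0,"z":0,"ax":0,"ay":0,"az":0,"claw":-1},{"x":0,"y":0,"z":0,"ax":0,"ay":0,"az":0,"claw":-1},{"x":0,"y":0,"z":0,"ax":0,"ay":0,"az":0,"claw":-1},{"x":0,"y":0,"z":0,"ax":0,"ay":0,"az":0,"claw":-1}]'
python3 - <<'E'
from h import *
c=snap('wrist','w4');s=r.read_state();print(s['ee_pos'],s['eef_rot'])
print(w2px(c,[[.4385,.3265,.025],[.442,.3225,.025]]))
g=cv2.cvtColor(c['color'],cv2.COLOR_BGR2GRAY)
cv2.imwrite('pics/crop3.png',cv2.resize(c['color'][100:340,160:400],None,fx=2,fy=2))
t=load('t1');T=[(260+264.5/6-.5,180+165.5/6-.5),(260+335.5/6-.5,180+292/6-.5),(260+445.5/6-.5,180+292/6-.5)]
print('post',px2w(t,T[:1],.032),'front',px2w(t,T[1:],.058))
E
```

```text
time: 7.8
ee_pos: [0.4588, 0.1819, 0.1737]
eef_rot: [0.707, 0.707, 0.001, 0.0]
ft_force: [1.1, -0.1, -0.3]
width: 0.0497
time: 8.22
ee_pos: [0.4352, 0.319, 0.1093]
eef_rot: [0.705, 0.71, -0.001, -0.001]
ft_force: [-0.7, -0.3, -0.9]
width: 0.0823
time: 8.63
ee_pos: [0.4394, 0.3141, 0.114]
eef_rot: [0.708, 0.707, 0.001, 0.0]
ft_force: [-0.7, -0.1, 0.0]
width: 0.0872
[0.43925213 0.31422529 0.11390099] [ 7.07510871e-01  7.06702128e-01  6.85345936e-04 -1.51433825e-06]
[[292.92424676 213.69011303]
 [287.53227939 218.19253559]]
post [[ 0.62032336 -0.10992891  0.032     ]] front [[ 0.5661684  -0.13355252  0.058     ]
 [ 0.56615075 -0.1740093   0.058     ]]
```

View pics/crop3.png

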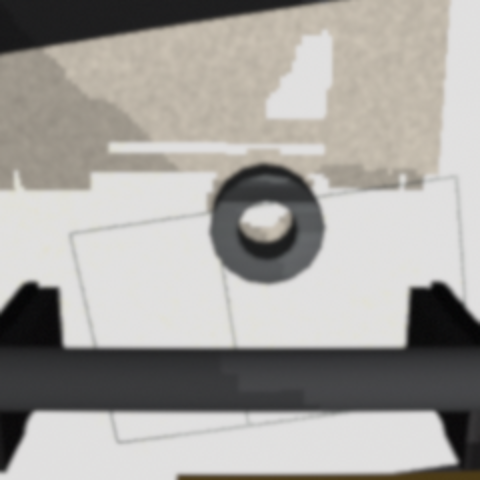

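The ring is centred at crop (267,227), which is px (293.5,213.3), giving the ring at (0.438,0.327). Now descend and grip. When that last top picture was taken the tray was still on its way out, with the front at x=0.566, so I'll check it again.

```bash
python3 -m crank '[{"x":0.007,"y":-0.001,"z":0.02,"ax":0,"ay":0,"az":0,"claw":-1},{"x":0.0128,"y":-0.001,"z":0.045,"ax":0,"ay":0,"az":0,"claw":-1},{"x":0.0128,"y":-0.001,"z":0.07,"ax":0,"ay":0,"az":0,"claw":-1},{"x":0.0128,"y":-0.001,"z":0.095,"ax":0,"ay":0,"az":0,"claw":-1},{"x":0.0128,"y":-0.001,"z":0.104,"ax":0,"ay":0,"az":0,"claw":-1}]'
python3 -m crank '[{"x":0,"y":0,"z":0,"ax":0,"ay":0,"az":0,"claw":-1},{"x":0,"y":0,"z":0.002,"ax":0,"ay":0,"az":0,"claw":-1},{"x":0,"y":0,"z":0.004,"ax":0,"ay":0,"az":0,"claw":-1},{"x":0,"y":0,"z":0.004,"ax":0,"ay":0,"az":0,"claw":0},{"x":0,"y":0,"z":0.004,"ax":0,"ay":0,"az":0,"claw":0.2}]' 20
python3 -m crank '[{"x":0,"y":0,"z":0,"ax":0,"ay":0,"az":0,"claw":1},{"x":0,"y":0,"z":0,"ax":0,"ay":0,"az":0,"claw":1},{"x":0,"y":0,"z":0,"ax":0,"ay":0,"az":0,"claw":1},{"x":0,"y":0,"z":0,"ax":0,"ay":0,"az":0,"claw":1},{"x":0,"y":0,"z":0,"ax":0,"ay":0,"az":0,"claw":1}]' 20
```

```text
time: 9.1
ee_pos: [0.4363, 0.3261, 0.0063]
eef_rot: [0.707, 0.707, -0.002, -0.0]
ft_force: [-0.3, -1.1, -0.1]
width: 0.0867
time: 9.52
ee_pos: [0.4382, 0.3279, 0.0063]
eef_rot: [0.707, 0.707, 0.001, -0.0]
ft_force: [-0.2, 0.1, 1.3]
width: 0.08
time: 9.93
ee_pos: [0.4376, 0.3274, 0.0053]
eef_rot: [0.707, 0.707, 0.0, -0.0]
ft_force: [-0.6, 0.0, -0.2]
width: 0.0483
```

```bash
python3 -m crank '[{"x":0,"y":0,"z":0,"ax":0,"ay":0,"az":0,"claw":1},{"x":0,"y":0,"z":0,"ax":0,"ay":0,"az":0,"claw":1},{"x":0,"y":0,"z":0,"ax":0,"ay":0,"az":0,"claw":1},{"x":0,"y":0,"z":-0.01,"ax":0,"ay":0,"az":0,"claw":1},{"x":0,"y":0,"z":-0.03,"ax":0,"ay":0,"az":0,"claw":1}]' 20
python3 -m crank '[{"x":0,"y":0,"z":-0.03,"ax":0,"ay":0,"az":0,"claw":1},{"x":0,"y":0,"z":-0.06,"ax":0,"ay":0,"az":0,"claw":1},{"x":0,"y":0,"z":-0.09,"ax":0,"ay":0,"az":0,"claw":1},{"x":-0.02,"y":0,"z":-0.12,"ax":0,"ay":0,"az":0,"claw":1},{"x":-0.02,"y":0,"z":-0.12,"ax":0,"ay":0,"az":0,"claw":1}]' 20
python3 - <<'E'
from h import *
c=snap('wrist','w5');t=snap('top','t2');s=r.read_state();print(s['ee_pos'],s['eef_rot'],s['width'],s['ft_force'])
a=cv2.resize(t['color'][180:260,260:360],None,fx=4,fy=4,interpolation=cv2.INTER_CUBIC)
b=c['color'][150:420,100:500]
cv2.imwrite('pics/crop4.png',np.vstack([a,b]))
E
```

```text
time: 10.35
ee_pos: [0.4361, 0.3261, 0.0337]
eef_rot: [0.707, 0.707, -0.002, -0.0]
ft_force: [-0.6, 0.6, -2.0]
width: 0.0437
time: 10.77
ee_pos: [0.4406, 0.3061, 0.1617]
eef_rot: [0.708, 0.706, 0.004, 0.001]
ft_force: [1.9, -0.4, -0.6]
width: 0.044
[0.43818659 0.30723377 0.1564993 ] [ 7.07518247e-01  7.06693953e-01  1.25898072e-03 -4.23764144e-05] 0.043719334850119786 [-0.53808896 -0.27893898 -3.16203832]
```

View pics/crop4.png

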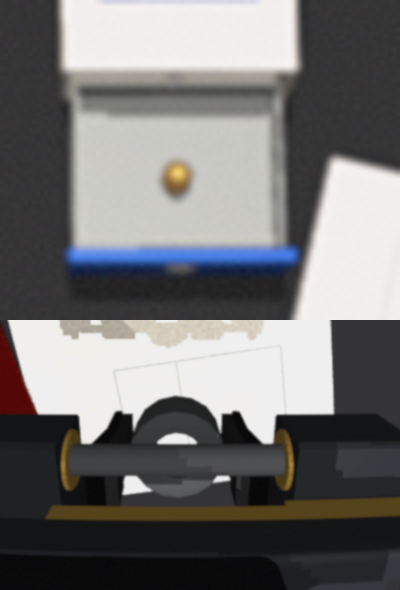

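The ring is gripped at 44 mm. The tray is fully open, with the post's top at crop (177,175), px (304,223.6).

Run:
```python
from h import *
t=load('t2');q=lambda x,y:(260+(x+.5)/4-.5,180+(y+.5)/4-.5)
print('post',px2w(t,[q(177,174)],.031),'front',px2w(t,[q(67,262),q(298,262)],.058))
c=load('w5');s=r.read_state();p=s['ee_pos'];Q=R.from_quat(s['eef_rot'])
for y in(-.022,-.011,.011):
    print(y,w2px(c,p+Q.apply([0,y,-.0195])))
print(delta((.583,-.11,.156),[.5**.5,.5**.5,0,0]))
```

```text
post [[ 0.58310938 -0.11013442  0.031     ]] front [[ 0.52847853 -0.04752899  0.058     ]
 [ 0.52837514 -0.17379013  0.058     ]]
-0.022 [[278.88813014 227.20759981]]
-0.011 [[278.87835452 250.35478322]]
0.011 [[278.85600614 293.89527201]]
(array([-0.4171,  0.1453, -0.    ]), array([ 0.0009, -0.0009, -0.0006]))
```

Run:
```python
from h import *
a=np.linspace(0,2*np.pi,120)
C=lambda x,y,z,rr:np.c_[x+rr*np.cos(a),y+rr*np.sin(a),0*a+z]
bb=lambda P:np.r_[P.min(0),P.max(0)].round(1)
c=load('w4')
print('obs silhouette 265 181.5 322.5 242')
for x in(.438,.440,.442,.444):
    T=w2px(c,C(x,.3265,.025,.022));B=w2px(c,C(x,.3265,0,.022));b=w2px(c,C(x,.3265,.025,.011))
    print(x,'sil',bb(np.r_[T,B]),'top',bb(T),'bore',bb(b))
c=load('w5');s=r.read_state();p=s['ee_pos'];Q=R.from_quat(s['eef_rot'])
for o in(0,.002,.004,.006):
    f=lambda z,rr:w2px(c,p+Q.apply(C(0,0,0,rr)+[0,o,z]))
    print(o,'top',bb(f(-.0195,.022)),'bot',bb(f(.0055,.022)),'bore',bb(f(-.0195,.011)))
```

```text
obs silhouette 265 181.5 322.5 242
0.438 sil [263.4 178.  322.4 240.8] top [263.4 184.  322.4 240.8] bore [278.2 198.7 307.7 227.1]
0.44 sil [263.5 180.5 322.3 243.2] top [263.5 186.7 322.3 243.2] bore [278.2 201.3 307.6 229.6]
0.442 sil [263.5 182.9 322.2 245.7] top [263.5 189.4 322.2 245.7] bore [278.2 204.  307.5 232.1]
0.444 sil [263.5 185.4 322.1 248.1] top [263.5 192.1 322.1 248.1] bore [278.2 206.6 307.5 234.6]
0 top [231.1 227.2 326.6 314.3] bot [236.9 211.8 320.  289.1] bore [255.  250.4 302.8 293.9]
0.002 top [231.3 231.5 326.4 317.9] bot [237.  215.5 319.9 292.4] bore [255.1 254.5 302.7 297.7]
0.004 top [231.4 235.7 326.3 321.5] bot [237.1 219.2 319.8 295.6] bore [255.1 258.5 302.6 301.4]
0.006 top [231.6 240.  326.1 325.1] bot [237.2 222.9 319.6 298.8] bore [255.2 262.6 302.5 305.1]
```

```bash
python3 -m crank '[{"x":-0.03,"y":0.01,"z":0,"ax":0,"ay":0,"az":0,"claw":1},{"x":-0.065,"y":0.022,"z":0,"ax":0,"ay":0,"az":0,"claw":1},{"x":-0.1,"y":0.034,"z":0,"ax":0,"ay":0,"az":0,"claw":1},{"x":-0.135,"y":0.046,"z":0,"ax":0,"ay":0,"az":0,"claw":1},{"x":-0.17,"y":0.058,"z":0,"ax":0,"ay":0,"az":0,"claw":1}]' 20
python3 -m crank '[{"x":-0.035,"y":0.012,"z":0,"ax":0,"ay":0,"az":0,"claw":1},{"x":-0.07,"y":0.024,"z":0,"ax":0,"ay":0,"az":0,"claw":1},{"x":-0.105,"y":0.036,"z":0,"ax":0,"ay":0,"az":0,"claw":1},{"x":-0.14,"y":0.048,"z":0,"ax":0,"ay":0,"az":0,"claw":1},{"x":-0.17,"y":0.058,"z":0,"ax":0,"ay":0,"az":0,"claw":1}]' 20
python3 -m crank '[{"x":-0.03,"y":0.01,"z":0,"ax":0,"ay":0,"az":0,"claw":1},{"x":-0.055,"y":0.018,"z":0.01,"ax":0,"ay":0,"az":0,"claw":1},{"x":-0.07,"y":0.024,"z":0.03,"ax":0,"ay":0,"az":0,"claw":1},{"x":-0.077,"y":0.025,"z":0.045,"ax":0,"ay":0,"az":0,"claw":1},{"x":-0.077,"y":0.025,"z":0.05,"ax":0,"ay":0,"az":0,"claw":1}]' 20
python3 -m crank '[{"x":0,"y":0,"z":0,"ax":0,"ay":0,"az":0,"claw":1},{"x":0,"y":0,"z":0,"ax":0,"ay":0,"az":0,"claw":1},{"x":0,"y":0,"z":0,"ax":0,"ay":0,"az":0,"claw":1},{"x":0,"y":0,"z":0,"ax":0,"ay":0,"az":0,"claw":1},{"x":0,"y":0,"z":0,"ax":0,"ay":0,"az":0,"claw":1}]' 20
python3 - <<'E'
from h import *
c=snap('wrist','w6');s=r.read_state();print(s['ee_pos'],s['eef_rot'],s['width'])
p=s['ee_pos'];Q=R.from_quat(s['eef_rot']);a=np.linspace(0,2*np.pi,120)
C=lambda x,y,z,rr:np.c_[x+rr*np.cos(a),y+rr*np.sin(a),0*a+z]
bb=lambda P:np.r_[P.min(0),P.max(0)].round(1)
for o in(0,.002,.004,.006):
    f=lambda z,rr:w2px(c,p+Q.apply(C(0,0,0,rr)+[0,o,z]))
    print(o,'top',bb(f(-.0195,.022)),'bot',bb(f(.0055,.022)),'bore',bb(f(-.0195,.011)))
print(w2px(c,[[.583,-.11,.032],[.528,-.11,.058]]))
cv2.imwrite('pics/crop5.png',cv2.resize(c['color'][180:380,180:380],None,fx=3,fy=3,interpolation=cv2.INTER_CUBIC))
E
```

```text
time: 11.28
ee_pos: [0.4949, 0.1361, 0.1536]
eef_rot: [0.707, 0.707, -0.001, -0.001]
ft_force: [1.0, 0.2, -2.1]
width: 0.0441
time: 11.7
ee_pos: [0.5532, -0.0347, 0.1536]
eef_rot: [0.707, 0.707, -0.001, -0.001]
ft_force: [-0.0, 0.2, -2.2]
width: 0.0441
time: 12.12
ee_pos: [0.5765, -0.1112, 0.1011]
eef_rot: [0.708, 0.706, -0.002, -0.002]
ft_force: [-0.8, 0.5, -2.9]
width: 0.0439
time: 12.53
ee_pos: [0.5791, -0.1089, 0.106]
eef_rot: [0.707, 0.707, 0.001, 0.0]
ft_force: [0.2, 0.2, -1.9]
width: 0.0435
[ 0.5790203  -0.10908346  0.10590301] [7.06816694e-01 7.07396491e-01 5.23576122e-04 3.03098070e-04] 0.043763807918676234
0 top [226.8 235.8 324.9 324.6] bot [233.4 219.  318.5 297.7] bore [251.3 259.5 300.4 303.8]
0.002 top [227.  240.2 324.7 328.3] bot [233.6 222.9 318.4 301.1] bore [251.4 263.7 300.3 307.7]
0.004 top [227.2 244.5 324.6 331.9] bot [233.7 226.7 318.2 304.4] bore [251.5 267.8 300.2 311.5]
0.006 top [227.4 248.8 324.4 335.6] bot [233.8 230.4 318.1 307.6] bore [251.6 271.9 300.1 315.3]
[[274.8120919  226.12414507]
 [274.59730946 151.76276378]]
```

View pics/crop5.png

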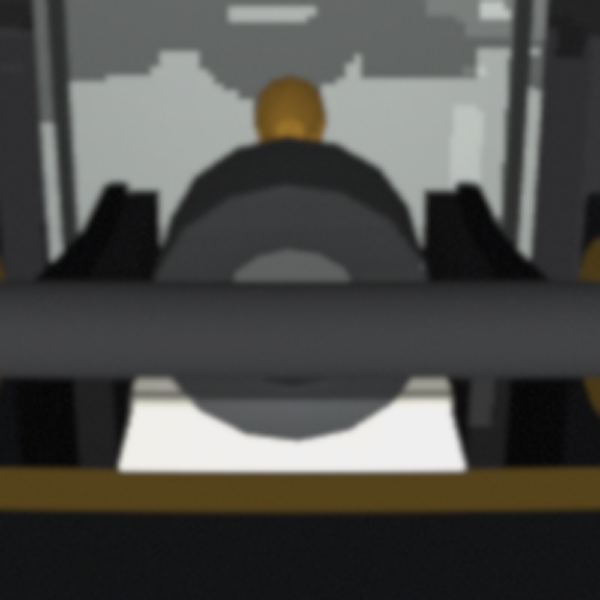

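Ring and post line up sideways, both at crop x≈290. Edges at px rows 241, 263 and 326 put the ring about 2 mm ahead of the TCP, so I shift +2 mm in x and lower.

```bash
python3 -m crank '[{"x":-0.0005,"y":0.002,"z":0.015,"ax":0,"ay":0,"az":0,"claw":1},{"x":-0.0005,"y":0.002,"z":0.03,"ax":0,"ay":0,"az":0,"claw":1},{"x":-0.0005,"y":0.002,"z":0.045,"ax":0,"ay":0,"az":0,"claw":1},{"x":-0.0005,"y":0.002,"z":0.06,"ax":0,"ay":0,"az":0,"claw":1},{"x":-0.0005,"y":0.002,"z":0.06,"ax":0,"ay":0,"az":0,"claw":1}]' 20
python3 -m crank '[{"x":0,"y":0,"z":0.002,"ax":0,"ay":0,"az":0,"claw":1},{"x":0,"y":0,"z":0.005,"ax":0,"ay":0,"az":0,"claw":1},{"x":0,"y":0,"z":0.008,"ax":0,"ay":0,"az":0,"claw":1},{"x":0,"y":0,"z":0.01,"ax":0,"ay":0,"az":0,"claw":1},{"x":0,"y":0,"z":0.012,"ax":0,"ay":0,"az":0,"claw":1}]' 20
```

```text
time: 13.0
ee_pos: [0.579, -0.1095, 0.0427]
eef_rot: [0.707, 0.707, -0.001, -0.001]
ft_force: [-1.2, -0.3, -2.9]
width: 0.0438
time: 13.42
ee_pos: [0.5809, -0.1101, 0.0335]
eef_rot: [0.707, 0.707, 0.0, 0.0]
ft_force: [0.4, 0.3, -2.8]
width: 0.0442
```

```bash
python3 -m crank '[{"x":0,"y":0,"z":0.002,"ax":0,"ay":0,"az":0,"claw":1},{"x":0,"y":0,"z":0.004,"ax":0,"ay":0,"az":0,"claw":1},{"x":0,"y":0,"z":0.006,"ax":0,"ay":0,"az":0,"claw":1},{"x":0,"y":0,"z":0.008,"ax":0,"ay":0,"az":0,"claw":1},{"x":0,"y":0,"z":0.008,"ax":0,"ay":0,"az":0,"claw":1}]' 20
python3 -m crank '[{"x":0,"y":0,"z":0.002,"ax":0,"ay":0,"az":0,"claw":1},{"x":0,"y":0,"z":0.004,"ax":0,"ay":0,"az":0,"claw":1},{"x":0,"y":0,"z":0.006,"ax":0,"ay":0,"az":0,"claw":1},{"x":0,"y":0,"z":0.006,"ax":0,"ay":0,"az":0,"claw":1},{"x":0,"y":0,"z":0.006,"ax":0,"ay":0,"az":0,"claw":1}]' 20
```

```text
time: 13.83
ee_pos: [0.5804, -0.11, 0.0247]
eef_rot: [0.707, 0.707, -0.0, -0.0]
ft_force: [-0.6, -0.7, -2.1]
width: 0.0437
time: 14.25
ee_pos: [0.5805, -0.1101, 0.019]
eef_rot: [0.707, 0.707, -0.0, -0.0]
ft_force: [0.2, 0.1, -1.9]
width: 0.0437
```

It went down freely, with the ring about 1.5 mm above the floor. Next I ease down, open to only about 60 mm so the backs clear the side walls, and lift.

```bash
python3 -m crank '[{"x":0,"y":0,"z":0.001,"ax":0,"ay":0,"az":0,"claw":1},{"x":0,"y":0,"z":0.001,"ax":0,"ay":0,"az":0,"claw":-0.35},{"x":0,"y":0,"z":0.001,"ax":0,"ay":0,"az":0,"claw":-0.35},{"x":0,"y":0,"z":0.001,"ax":0,"ay":0,"az":0,"claw":-0.35},{"x":0,"y":0,"z":0.001,"ax":0,"ay":0,"az":0,"claw":-0.35}]' 20
python3 -m crank '[{"x":0,"y":0,"z":0,"ax":0,"ay":0,"az":0,"claw":-0.35},{"x":0,"y":0,"z":0,"ax":0,"ay":0,"az":0,"claw":-0.35},{"x":0,"y":0,"z":-0.01,"ax":0,"ay":0,"az":0,"claw":-0.35},{"x":0,"y":0,"z":-0.025,"ax":0,"ay":0,"az":0,"claw":-0.35},{"x":0,"y":0,"z":-0.045,"ax":0,"ay":0,"az":0,"claw":-0.35}]' 20
python3 -m crank '[{"x":0,"y":0,"z":-0.03,"ax":0,"ay":0,"az":0,"claw":-0.35},{"x":0,"y":-0.02,"z":-0.06,"ax":0,"ay":0,"az":0,"claw":0},{"x":0,"y":-0.06,"z":-0.06,"ax":0,"ay":0,"az":0,"claw":1},{"x":0,"y":-0.1,"z":-0.06,"ax":0,"ay":0,"az":0,"claw":1},{"x":0,"y":-0.1,"z":-0.06,"ax":0,"ay":0,"az":0,"claw":1}]' 10
python3 - <<'E'
from h import *
t=snap('top','t3');w=snap('wrist','w7');s=r.read_state();print(s['time'],s['ee_pos'],s['width'])
a=cv2.resize(t['color'][180:260,260:360],None,fx=4,fy=4,interpolation=cv2.INTER_CUBIC)
b=snap('side','s3')['color'][150:280,260:400]
b=cv2.resize(b,(400,371),interpolation=cv2.INTER_CUBIC)
b=cv2.resize(b,(345,320))
cv2.imwrite('pics/crop6.png',np.hstack([a,b]))
E
```

```text
time: 14.67
ee_pos: [0.5809, -0.1102, 0.0185]
eef_rot: [0.707, 0.707, 0.0, 0.0]
ft_force: [-0.0, 0.8, 0.3]
width: 0.057
time: 15.08
ee_pos: [0.5798, -0.11, 0.0633]
eef_rot: [0.707, 0.707, -0.001, -0.001]
ft_force: [0.4, -0.7, 0.1]
width: 0.0588
time: 15.5
ee_pos: [0.4729, -0.1108, 0.1224]
eef_rot: [0.708, 0.706, -0.001, -0.003]
ft_force: [0.9, -0.4, -0.2]
width: 0.0398
15.6 [ 0.47969394 -0.11001342  0.12412502] 0.03164136562873701
```

View pics/crop6.png

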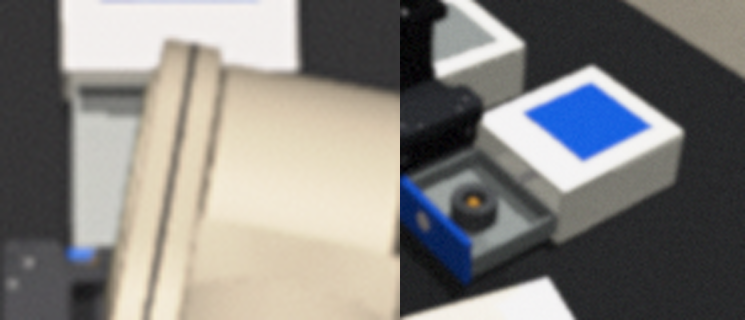

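The side view shows the ring at crop (473,205) lying flat round the post inside the open tray. Next I lower the closed fingers and push the tray shut.

```bash
python3 -m crank '[{"x":0,"y":0,"z":0.02,"ax":0,"ay":0,"az":0,"claw":1},{"x":0,"y":0,"z":0.045,"ax":0,"ay":0,"az":0,"claw":1},{"x":0,"y":0,"z":0.07,"ax":0,"ay":0,"az":0,"claw":1},{"x":0,"y":0,"z":0.086,"ax":0,"ay":0,"az":0,"claw":1},{"x":0,"y":0,"z":0.086,"ax":0,"ay":0,"az":0,"claw":1}]' 10
python3 -m crank '[{"x":0,"y":0.012,"z":0,"ax":0,"ay":0,"az":0,"claw":1},{"x":0,"y":0.024,"z":0,"ax":0,"ay":0,"az":0,"claw":1},{"x":0,"y":0.03,"z":0,"ax":0,"ay":0,"az":0,"claw":1},{"x":0,"y":0.036,"z":0,"ax":0,"ay":0,"az":0,"claw":1},{"x":0,"y":0.042,"z":0,"ax":0,"ay":0,"az":0,"claw":1}]' 10
python3 -m crank '[{"x":0,"y":0.008,"z":0,"ax":0,"ay":0,"az":0,"claw":1},{"x":0,"y":0.016,"z":0,"ax":0,"ay":0,"az":0,"claw":1},{"x":0,"y":0.024,"z":0,"ax":0,"ay":0,"az":0,"claw":1},{"x":0,"y":0.032,"z":0,"ax":0,"ay":0,"az":0,"claw":1},{"x":0,"y":0.04,"z":0,"ax":0,"ay":0,"az":0,"claw":1}]' 10
```

```text
time: 16.07
ee_pos: [0.4798, -0.1099, 0.0345]
eef_rot: [0.707, 0.707, -0.002, -0.001]
ft_force: [-0.7, 0.2, 0.7]
width: 0.0014
time: 16.48
ee_pos: [0.5231, -0.1102, 0.0376]
eef_rot: [0.707, 0.707, -0.0, -0.0]
ft_force: [-2.4, 0.4, 1.6]
width: 0.0004
time: 16.9
ee_pos: [0.5633, -0.1101, 0.0372]
eef_rot: [0.707, 0.707, -0.0, -0.0]
ft_force: [-3.1, -0.3, 2.6]
width: 0.0004
```

```bash
python3 -m crank '[{"x":0,"y":0.008,"z":0,"ax":0,"ay":0,"az":0,"claw":1},{"x":0,"y":0.016,"z":0,"ax":0,"ay":0,"az":0,"claw":1},{"x":0,"y":0.024,"z":0,"ax":0,"ay":0,"az":0,"claw":1},{"x":0,"y":0.03,"z":0,"ax":0,"ay":0,"az":0,"claw":1},{"x":0,"y":0.035,"z":0,"ax":0,"ay":0,"az":0,"claw":1}]' 10
python3 -m crank '[{"x":0,"y":0.002,"z":0,"ax":0,"ay":0,"az":0,"claw":1},{"x":0,"y":0.004,"z":0,"ax":0,"ay":0,"az":0,"claw":1},{"x":0,"y":0.006,"z":0,"ax":0,"ay":0,"az":0,"claw":1},{"x":0,"y":0.008,"z":0,"ax":0,"ay":0,"az":0,"claw":1},{"x":0,"y":0.009,"z":0,"ax":0,"ay":0,"az":0,"claw":1}]' 10
```

```text
time: 17.32
ee_pos: [0.5983, -0.11, 0.0371]
eef_rot: [0.707, 0.707, -0.0, -0.0]
ft_force: [-4.6, 0.3, 2.4]
width: 0.0006
time: 17.73
ee_pos: [0.6066, -0.11, 0.037]
eef_rot: [0.707, 0.707, -0.0, -0.0]
ft_force: [-3.6, -0.0, 0.3]
width: 0.0005
```

Now creep past 0.6118.

```bash
python3 -m crank '[{"x":0,"y":0.001,"z":0,"ax":0,"ay":0,"az":0,"claw":1},{"x":0,"y":0.002,"z":0,"ax":0,"ay":0,"az":0,"claw":1},{"x":0,"y":0.003,"z":0,"ax":0,"ay":0,"az":0,"claw":1},{"x":0,"y":0.004,"z":0,"ax":0,"ay":0,"az":0,"claw":1},{"x":0,"y":0.0048,"z":0,"ax":0,"ay":0,"az":0,"claw":1}]' 10
python3 -m crank '[{"x":0,"y":0.0003,"z":0,"ax":0,"ay":0,"az":0,"claw":1},{"x":0,"y":0.0006,"z":0,"ax":0,"ay":0,"az":0,"claw":1},{"x":0,"y":0.0008,"z":0,"ax":0,"ay":0,"az":0,"claw":1},{"x":0,"y":0.001,"z":0,"ax":0,"ay":0,"az":0,"claw":1},{"x":0,"y":0.001,"z":0,"ax":0,"ay":0,"az":0,"claw":1}]' 10
```

```text
time: 18.15
ee_pos: [0.6114, -0.11, 0.0371]
eef_rot: [0.707, 0.707, -0.0, -0.0]
ft_force: [-3.6, 0.7, 0.3]
width: 0.0004
time: 18.57
ee_pos: [0.6124, -0.11, 0.0371]
eef_rot: [0.707, 0.707, -0.0, -0.0]
ft_force: [-3.4, 1.6, -2.4]
width: 0.0006
```

```bash
python3 -m crank '[{"x":0,"y":0.0002,"z":0,"ax":0,"ay":0,"az":0,"claw":1},{"x":0,"y":0.0004,"z":0,"ax":0,"ay":0,"az":0,"claw":1},{"x":0,"y":0.0006,"z":0,"ax":0,"ay":0,"az":0,"claw":1},{"x":0,"y":0.0007,"z":0,"ax":0,"ay":0,"az":0,"claw":1},{"x":0,"y":0.0007,"z":0,"ax":0,"ay":0,"az":0,"claw":1}]' 10
```

```text
time: 18.98
ee_pos: [0.6128, -0.11, 0.0371]
eef_rot: [0.707, 0.707, -0.0, -0.0]
ft_force: [-5.0, 0.6, -0.5]
width: 0.0004
```

```bash
python3 -m crank '[{"x":0,"y":0.0002,"z":0,"ax":0,"ay":0,"az":0,"claw":1},{"x":0,"y":0.0004,"z":0,"ax":0,"ay":0,"az":0,"claw":1},{"x":0,"y":0.0005,"z":0,"ax":0,"ay":0,"az":0,"claw":1},{"x":0,"y":0.0005,"z":0,"ax":0,"ay":0,"az":0,"claw":1},{"x":0,"y":0.0005,"z":0,"ax":0,"ay":0,"az":0,"claw":1}]' 10
python3 -m crank '[{"x":0,"y":-0.005,"z":0,"ax":0,"ay":0,"az":0,"claw":1},{"x":0,"y":-0.015,"z":0,"ax":0,"ay":0,"az":0,"claw":1},{"x":0,"y":-0.04,"z":0,"ax":0,"ay":0,"az":0,"claw":1},{"x":0,"y":-0.08,"z":0,"ax":0,"ay":0,"az":0,"claw":1},{"x":0,"y":-0.12,"z":0,"ax":0,"ay":0,"az":0,"claw":1}]' 10
python3 -m crank '[{"x":0.03,"y":-0.01,"z":-0.04,"ax":0,"ay":0,"az":0,"claw":1},{"x":0.06,"y":-0.01,"z":-0.08,"ax":0,"ay":0,"az":0,"claw":1},{"x":0.1,"y":-0.01,"z":-0.12,"ax":0,"ay":0,"az":0,"claw":1},{"x":0.14,"y":-0.01,"z":-0.15,"ax":0,"ay":0,"az":0,"claw":1},{"x":0.18,"y":-0.01,"z":-0.15,"ax":0,"ay":0,"az":0,"claw":1}]' 10
python3 -m crank '[{"x":0.03,"y":-0.01,"z":0,"ax":0,"ay":0,"az":0,"claw":1},{"x":0.07,"y":-0.02,"z":0,"ax":0,"ay":0,"az":0,"claw":1},{"x":0.11,"y":-0.03,"z":0,"ax":0,"ay":0,"az":0,"claw":1},{"x":0.15,"y":-0.03,"z":0,"ax":0,"ay":0,"az":0,"claw":1},{"x":0.18,"y":-0.03,"z":0,"ax":0,"ay":0,"az":0,"claw":1}]' 10
for i in 1 2; do python3 -m crank '[{"x":0,"y":0,"z":0,"ax":0,"ay":0,"az":0,"claw":1},{"x":0,"y":0,"z":0,"ax":0,"ay":0,"az":0,"claw":1},{"x":0,"y":0,"z":0,"ax":0,"ay":0,"az":0,"claw":1},{"x":0,"y":0,"z":0,"ax":0,"ay":0,"az":0,"claw":1},{"x":0,"y":0,"z":0,"ax":0,"ay":0,"az":0,"claw":1}]' 10; done
python3 - <<'E'
from h import *
t=snap('top','t4');s=snap('side','s4')
cv2.imwrite('pics/fin.png',np.hstack([cv2.resize(t['color'],(400,300)),cv2.resize(s['color'],(400,300))]))
a=cv2.resize(t['color'][125:245,170:350],None,fx=4,fy=4,interpolation=cv2.INTER_CUBIC)
b=cv2.resize(s['color'][130:260,140:400],None,fx=1.5,fy=1.5)[:,:]
cv2.imwrite('pics/fin.png',np.vstack([cv2.resize(a,(540,360)),cv2.copyMakeBorder(b,0,0,0,150,0)]))
d=cv2.absdiff(t['color'],load('top0')['color']).max(2);print('blue',d[125:215,265:345].max(),'grey',d[140:225,178:252].max(),'calc',d[145:218,78:140].max(),'vee',d[155:200,405:445].max(),'eye',d[235:262,378:405].max())
E
```

```text
time: 19.4
ee_pos: [0.6128, -0.11, 0.0371]
eef_rot: [0.707, 0.707, -0.0, -0.001]
ft_force: [-8.4, 1.8, 1.3]
width: 0.0004
time: 19.82
ee_pos: [0.4938, -0.1104, 0.0375]
eef_rot: [0.707, 0.707, 0.001, 0.001]
ft_force: [-0.1, -0.7, 0.8]
width: 0.0006
time: 20.23
ee_pos: [0.4857, 0.0384, 0.18]
eef_rot: [0.708, 0.706, 0.003, 0.002]
ft_force: [1.2, -0.6, 0.1]
width: 0.0004
time: 20.65
ee_pos: [0.4535, 0.2224, 0.1765]
eef_rot: [0.706, 0.708, 0.002, -0.0]
ft_force: [1.1, -0.7, 0.3]
width: 0.0003
time: 21.07
ee_pos: [0.4542, 0.2172, 0.1757]
eef_rot: [0.708, 0.706, 0.0, 0.0]
ft_force: [-0.7, -0.5, 0.1]
width: 0.0006
time: 21.48
ee_pos: [0.4537, 0.2184, 0.1755]
eef_rot: [0.707, 0.707, 0.0, -0.0]
ft_force: [-0.1, 1.1, 0.6]
width: 0.0006
blue 13 grey 9 calc 31 vee 8 eye 12
```

View pics/fin.png

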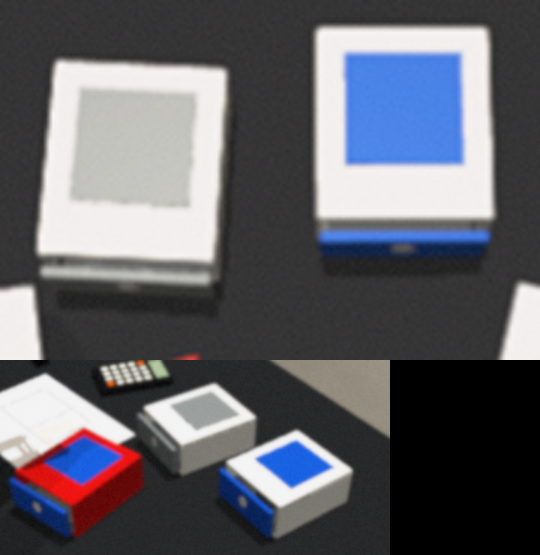

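The blue tray is shut at (403,240), matching the first picture (largest difference 13 grey levels), and the grey tray is shut too. Handing in.

```bash
python3 -c "
from bench import close_job
print(close_job())"
```

```text
the job is handed in; nothing more can be done
None
```

The job is done and handed in at about 21.6 s on the robot's clock, out of 69 s allowed. I released the blue tray with a slow push and put the ring over the brass post. I then let go of it, pushed the tray shut past the click and backed the arm well away.

**Last checks**
- **Pressing force:** the highest reading at the end of a move was 8.4 N along the push on closing (7.7 N on opening). I only saw readings at the end of each move, so brief peaks in between are not ruled out.
- **Ring:** it went down freely onto the post. The side picture taken after release showed it lying flat in the open tray. I could not see it once the tray was shut.
- **Blue tray:** about 2 s after I let go, the tray looked the same in the top picture as at the start (largest difference 13 grey levels).
- **Other things:** the grey tray, V-block and eyepiece were also unchanged (12 grey levels or less).
- **Calculator:** its area differed by up to 31 grey levels. The arm never went near it, so I took this for a shadow and did not check further.

One disagreement came up: early readings of the ring's position differed by about 4 mm between cameras. A still close-up with the ring held settled it, showing the ring about 2 mm ahead of the grip centre, and I corrected for that before lowering.

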